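Load the reagent carrier with the wide-mouth jars

ROBOT

A 7-joint arm with a two-finger parallel gripper is mounted at the origin on the work surface. World frame = base frame: x ahead of the robot, y to its left, z up, the work surface at z = 0. Lengths are in mm, angles in rad, forces in N, time in s.
With the tool pointing down it reaches from about 400 to 875 mm from the base axis. Payload 4.4 kg.
Tool frame: the origin (TCP) lies midway between the tips of the shut fingers; the grasp point (between the pads) lies 19 mm behind it (ctrl.pinch_z is the distance from the TCP to the grasp point, in mm); z points along the fingers, y is the line along which they close (so a half turn about z gives the same grasp; the last joint's range is limited). The gripper opens to 85 mm and grips with 20 to 120 N. Pads are 22 mm wide; open, the fingers measure 114 mm over their backs; the gripper's body (76 mm by 85 mm) begins 54 mm behind the grasp point. The pads swing forward as they close: fully open they stand 13 mm farther back than shut.
Start: joints at [-1.167, 0.628, 0.038, 1.517, -0.027, 0.996, -0.02], TCP at [294.24, 579.604, 231.313] pointing down, gripper open.
Joint ranges: [-3.06, 3.06], [-0.37, 2.12], [-1.25, 1.32], [0.18, 2.47], [-1.1, 4.24], [0.23, 1.98], [-2.94, 2.94]. Speed limits (rad/s): [2.57, 2.57, 3.14, 3.14, 3.14, 3.14, 3.14].

INTERFACE

Orientations are given as [roll, pitch, yaw] about the fixed x, y, z axes, in that order (R = Rz(yaw) Ry(pitch) Rx(roll)).
In Python, from cell import read_state, cams, order, ctrl gives the robot as it stands.
- The arm moves only by the tool move_arm, never from a script. Its argument "targets" is text: rows parted by semicolons, each of 7 numbers parted by spaces: the gripper's target within -1 to 1 (fully open at 1, half-way at 0, shut at -1), then the shift along the tool's x, y, z in cm, then the turn, a rotation vector about the tool's x, y, z in degrees. A call has 1 to 5 rows; each row shifts and turns the commanded pose from where the row before left it, along the tool's axes as they then stand; what a row does not reach is not made up. A row lasts 1/12 s, in which the tool goes at most 41.7 mm and 7.16 degrees, less where a joint would pass 70% of its speed; a pose out of reach is approached as far as the arm can. A call with a gripper value outside its range is refused whole. The fingers move at their own pace and stop on an object; the grip force is fixed at half the most. Time passes only in rows, so rows that do not move let the fingers close. It gives the time, the measured TCP pose, the force, the opening and the grip force at its end, in the units of the state.
- read_state(): the state, without advancing time (a new reading comes with each control period).
- cams.get_image(name): name is "scene" or "top"; returns a dict with "color" (420x560x3 uint8, red, green, blue), "fovy" (degrees; the focal length in pixels is half the picture's height over the tangent of half this angle, whatever the lens; pixels are square), "cx", "cy" (the principal point, pixels), "rvec" (rotation vector, rad) and "tvec" (3), from world to camera coordinates, as OpenCV has them. Camera axes: x right, y down, z forward; pixel columns grow to the right and rows downward; lengths in mm; the calibration is good to about 2 mm. A picture is of the moment at which its call begins. There is no depth.
- order.finish_job(): hands the job in; it is judged then, once.
The state is a dict: "clock": time; "qpos": joint angles; "qd": joint speeds; "tau": joint torques, N m; "eef_pos": TCP position; "tool_rot": TCP orientation; "force": force on the tool from outside, world axes, zero at the start; "torque": the same for the moment, N m; "width": finger opening in mm; "gripper_force": force on a finger pad.
Only numpy, scipy, OpenCV 4.12 (cv2) and the standard library are available. Lean on these libraries where they do the work, as an engineer would, in place of code of your own. Each camera call takes 0.05 s, during which the arm holds its last target. There are 200 camera calls.

TASK

Gather the three wide-mouth jars (those whose blue lid is as wide as the jar) from the bench into the carrier tray, each standing upright in the ring socket of its own size: the small jar in the smallest socket, the medium one in the middle-sized, the large one in the largest. Set each jar down gently on the socket's floor rather than dropping it, and leave the three narrow-necked bottles standing where they are.

Things in the scene. Friction and masses are not known exactly. Their poses are not given: they have to be found in the camera images.
- carrier: flat beige carrier tray, 120 x 300 mm, walls 16 mm high and 5 mm thick, floor 5 mm thick, fixed to the bench; origin under its centre, its y axis along its long side (the row of three sockets, 95 mm apart), z up. Which socket is where in the row varies.
- jar_small_center (a point): small wide-mouth jar, loose and upright: ivory plastic, 36 mm in diameter, 72 mm tall, a straight cylinder whose flat blue screw lid (top 20 mm) is as wide as the jar; rigid, under 300 g. Point: on its axis, half-way up (36 mm above its underside); z along its axis, up.
- jar_medium_center (a point): medium wide-mouth jar, loose and upright: ivory plastic, 48 mm in diameter, 80 mm tall, a straight cylinder whose flat blue screw lid (top 20 mm) is as wide as the jar; rigid, under 300 g. Point: on its axis, half-way up (40 mm above its underside); z along its axis, up.
- jar_large_center (a point): large wide-mouth jar, loose and upright: ivory plastic, 60 mm in diameter, 90 mm tall, a straight cylinder whose flat blue screw lid (top 20 mm) is as wide as the jar; rigid, under 300 g. Point: on its axis, half-way up (45 mm above its underside); z along its axis, up.
- socket_small: socket for the small jar: low grey plastic ring fixed in the carrier, bore 52 mm, outside 60 mm, 14 mm high. Origin: on its axis on the tray floor, where the jar's underside comes to rest, 5 mm above the bench; its rim is 19 mm above the bench; z up.
- socket_medium: socket for the medium jar: low grey plastic ring fixed in the carrier, bore 64 mm, outside 72 mm, 14 mm high. Origin: on its axis on the tray floor, where the jar's underside comes to rest, 5 mm above the bench; its rim is 19 mm above the bench; z up.
- socket_large: socket for the large jar: low grey plastic ring fixed in the carrier, bore 76 mm, outside 84 mm, 14 mm high. Origin: on its axis on the tray floor, where the jar's underside comes to rest, 5 mm above the bench; its rim is 19 mm above the bench; z up.
- bottle_small_center (a point): small narrow-necked bottle, a look-alike to be left alone: ivory plastic body 36 mm in diameter with sloping shoulders and a small blue cap (19 mm wide) on a narrow neck, 76 mm tall in all. Point: on its axis, half its height (38 mm) above its underside.
- bottle_medium_center (a point): medium narrow-necked bottle, a look-alike to be left alone: ivory plastic body 48 mm in diameter with sloping shoulders and a small blue cap (24 mm wide) on a narrow neck, 84 mm tall in all. Point: on its axis, half its height (42 mm) above its underside.
- bottle_large_center (a point): large narrow-necked bottle, a look-alike to be left alone: ivory plastic body 60 mm in diameter with sloping shoulders and a small blue cap (29 mm wide) on a narrow neck, 92 mm tall in all. Point: on its axis, half its height (46 mm) above its underside.
Things that resemble listed ones, but are neither listed nor needed, are in the scene too. What is shaped like the socket_large but pink or red is not meant.

How it is judged (in metres and radians):
At the end, for the whole second after the job is handed in: Each wide-mouth jar stands upright (within 0.1 rad) and at rest on the floor of the socket of its own size, its axis within 12 mm of the socket's and its height within 5 mm of resting; the three narrow-necked bottles are upright and within 30 mm of where they started (horizontal distance between jar_small_center and socket_small below 0.012 m and z of jar_small_center in the frame of socket_small between 0.031 and 0.041 m and angle between each of jar_small_center, jar_medium_center, jar_large_center, bottle_small_center, bottle_medium_center, bottle_large_center's own z axis and vertical below 0.1 rad and linear speed of each of jar_small, jar_medium, jar_large below 0.02 m/s and horizontal distance between jar_medium_center and socket_medium below 0.012 m and z of jar_medium_center in the frame of socket_medium between 0.035 and 0.045 m and horizontal distance between jar_large_center and socket_large below 0.012 m and z of jar_large_center in the frame of socket_large between 0.04 and 0.05 m and distance of each of bottle_small_center, bottle_medium_center, bottle_large_center from where it was at the start of the episode below 0.03 m); the robot touches nothing.
It fails at once if a jar is dropped into its socket (falls in faster than 0.6 m/s, a drop of about 2 cm) ((horizontal distance between jar_small_center and socket_small below 0.012 m and z of jar_small_center in the frame of socket_small below 0.056 m and linear speed of jar_small above 0.6 m/s) or (horizontal distance between jar_medium_center and socket_medium below 0.012 m and z of jar_medium_center in the frame of socket_medium below 0.06 m and linear speed of jar_medium above 0.6 m/s) or (horizontal distance between jar_large_center and socket_large below 0.012 m and z of jar_large_center in the frame of socket_large below 0.065 m and linear speed of jar_large above 0.6 m/s)).
It fails at once if a narrow-necked bottle is moved by more than 3 cm (distance of any of bottle_small_center, bottle_medium_center, bottle_large_center from where it was at the start of the episode above 0.03 m).
It also fails if it takes over 77 s, if anything falls off the work surface, if the arm or the gripper's body presses on something with over 40 N, if the wrist force passes 120 N, or if a joint passes its speed limit or range.

## Working session

There is one attempt and no reset: what is moved stays moved. The work goes in short steps, Python scripts to look and compute and a tool call to move; the robot and the scene stay as the last step left them, time stands still between calls to the robot, and variables do not carry over. Pictures are saved under pics/ and viewed, at most 14 in all, crops included, and the job is handed in when it is done.

Besides the shell and the picture viewer there is one more tool, called after "Emit:" as name(argument=value, ...) on one line, values as JSON. move_arm: Moves the arm, as the interface text tells. Its arguments: {"type":"object","properties":{"targets":{"type":"string"}},"required":["targets"]}

```bash
mkdir -p pics; ls; python3 - <<'E'
from cell import read_state,cams,ctrl
import cv2,numpy as np
for n in("scene","top"):
    d=cams.get_image(n); cv2.imwrite(f"pics/{n}0.png",d["color"][:,:,::-1]); 
    R=cv2.Rodrigues(np.array(d["rvec"],float))[0]; print(n,d["fovy"],d["cx"],d["cy"],-R.T@np.array(d["tvec"]).ravel())
    print([k for k in d])
s=read_state();print(s);print(ctrl.pinch_z)
E
```

```text
pics
scene 45.27783755276555 277.75605421469896 220.44102578734052 [1432.72959272 -147.37895105  734.03253039]
['color', 'fovy', 'cx', 'cy', 'rvec', 'tvec']
top 48.846861785511365 279.15600723210423 211.29415229179392 [ 399.60920584    3.22201158 1258.47711565]
['color', 'fovy', 'cx', 'cy', 'rvec', 'tvec']
{'clock': 0.1, 'qpos': array([-1.16681353,  0.62924016,  0.03845539,  1.51826832, -0.02697997,
        0.99627285, -0.02001555]), 'qd': array([ 6.10715850e-05, -1.34989878e-03, -2.25973684e-04, -2.82776743e-03,
       -7.03470791e-04, -1.69217223e-03,  1.04055905e-03]), 'tau': array([ 3.18595397e-03, -5.64541018e+01,  1.23066612e+00, -1.93972993e+01,
        1.13470180e-02,  5.39434055e-03, -2.78667790e-05]), 'eef_pos': array([293.98480115, 579.1018968 , 230.48986056]), 'tool_rot': array([-3.13992268e+00,  3.89254672e-05,  2.67179663e+00]), 'force': array([ 0.34503728, -0.0580955 ,  0.6837586 ]), 'torque': array([-0.05891552, -0.00722314, -0.02507504]), 'gripper_force': 0.0, 'width': 85.47856433351141}
18.700000000000003
```

View pics/scene0.png

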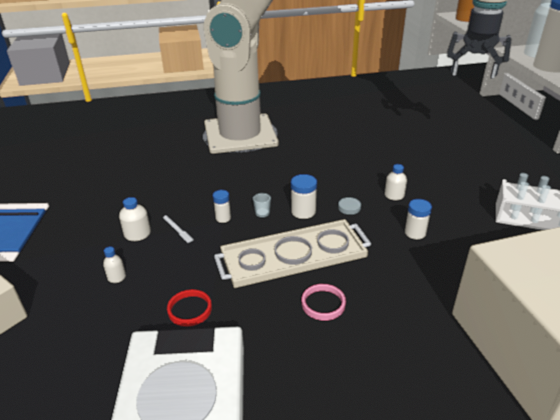

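View pics/top0.png

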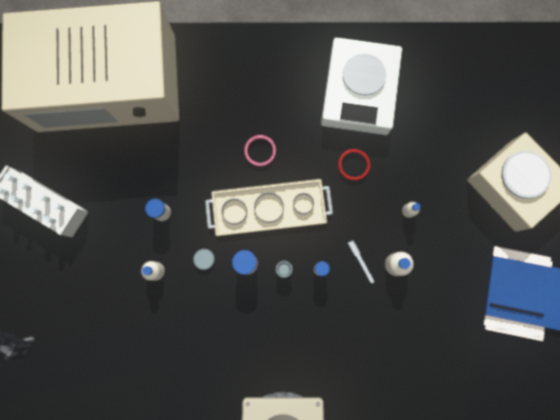

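The scene view shows wide lids at (222,205) small, (304,197) large and (417,218) medium. Narrow-capped bottles are at (114,266), (134,220) and (396,183). The tray is at (293,250), with the red and pink rings outside it. In the top view the jars are at (321,269), (245,262) and (157,210), and the bottles at (411,209), (400,263) and (152,271). The jars fit because their lids are as wide as the body.

```bash
cat > h.py <<'E'
import cv2,numpy as np
from cell import read_state,cams
def cast(d,uv,z):
    f=d["color"].shape[0]/2/np.tan(np.radians(d["fovy"]/2))
    R=cv2.Rodrigues(np.array(d["rvec"],float))[0]; c=-R.T@np.array(d["tvec"],float).ravel()
    r=R.T@np.array([(uv[0]-d["cx"])/f,(uv[1]-d["cy"])/f,1.]); return (c+r*(z-c[2])/r[2])[:2]
def blobs(m,lo=15):
    n,l,st,ce=cv2.connectedComponentsWithStats(m.astype(np.uint8))
    return [(st[i],ce[i],l==i) for i in range(1,n) if st[i][4]>=lo]
def near(bl,uv): return min(bl,key=lambda b:np.hypot(*(b[1]-uv)))
def blue(img):
    h=cv2.cvtColor(img,cv2.COLOR_RGB2HSV); return (h[...,0]>100)&(h[...,0]<125)&(h[...,1]>140)&(h[...,2]>60)
E
python3 - <<'E'
from h import *
d=cams.get_image("top");e=cams.get_image("scene")
for n,uv,us,z in(("small",(321,269),(221,197),62),("med",(157,210),(419,208),70),("large",(245,262),(304,184),80),("b_s",(415,208),(110,252),70),("b_l",(404,264),(130,204),83),("b_m",(147,271),(398,169),76)):
    b=near(blobs(blue(d["color"])),uv);g=near(blobs(blue(e["color"])),us)
    print(n,b[0],b[1].round(1),cast(d,b[1],z).round(1),'scene',g[0],cast(e,g[1],z).round(1))
img=d["color"]
h=cv2.cvtColor(img,cv2.COLOR_RGB2HSV)
for uv in((234,211),(268,208),(303,204)):print(uv,cast(d,uv,5))
print(h[208,205:335].tolist())
a=cv2.resize(img[140:290,130:430],None,fx=2.6,fy=2.6,interpolation=cv2.INTER_CUBIC)
cv2.imwrite("pics/crop1.png",a[:,:,::-1])
E
```

```text
small [316 262  13  14 143] [322.3 268.2] [ 431.8 -101.6] scene [213 190  16  13 186] [428.8 -99.8]
med [145 199  19  18 267] [154.1 207.6] [588.7 334.9] scene [408 199  24  18 338] [586.2 334.4]
large [232 251  23  23 414] [243.4 261.8] [447.6  99.9] scene [291 174  26  19 415] [444.9  99.2]
b_s [414 204   6   5  25] [416.7 206.2] [ 591.4 -348.4] scene [104 246  11  11  95] [ 590.8 -345.8]
b_l [400 259   9   9  58] [404.1 263.1] [ 444.  -306.3] scene [123 197  14  12 138] [ 439.2 -306.8]
b_m [144 268   7   6  35] [146.9 270.3] [426.4 345.2] scene [393 164  11   9  84] [424.8 346.9]
(234, 211) [589.30622643 133.26820889]
(268, 208) [597.50395381  40.02586762]
(303, 204) [608.49116836 -56.09750121]
[[75, 5, 97], [96, 8, 151], [99, 10, 186], [100, 9, 178], [90, 8, 133], [60, 3, 82], [18, 19, 66], [23, 39, 111], [22, 43, 176], [24, 41, 216], [25, 38, 222], [23, 36, 226], [24, 31, 232], [24, 28, 234], [23, 30, 233], [24, 33, 225], [23, 31, 198], [21, 22, 160], [22, 31, 149], [23, 38, 166], [23, 43, 184], [23, 42, 198], [23, 41, 216], [24, 36, 225], [24, 33, 230], [25, 31, 233], [24, 29, 
[... 840 characters left out ...]
236], [24, 28, 236], [23, 29, 236], [24, 28, 235], [24, 32, 232], [24, 41, 218], [22, 36, 183], [21, 25, 166], [21, 28, 181], [22, 37, 213], [24, 32, 229], [24, 29, 234], [24, 28, 235], [24, 28, 235], [23, 29, 236], [24, 28, 235], [24, 29, 236], [23, 29, 236], [24, 28, 236], [24, 28, 235], [23, 29, 236], [24, 29, 234], [25, 31, 231], [24, 35, 221], [22, 33, 195], [23, 28, 179], [22, 36, 204], [25, 33, 227], [24, 29, 234], [24, 28, 235], [24, 28, 235], [24, 28, 235], [24, 29, 235], [25, 32, 231], [25, 38, 221], [23, 43, 213], [24, 42, 214], [23, 43, 190], [23, 42, 128], [23, 28, 73], [45, 7, 72], [100, 7, 115], [90, 6, 164], [95, 8, 188], [96, 8, 169], [90, 7, 114], [45, 8, 67], [15, 10, 52]]
```

View pics/crop1.png

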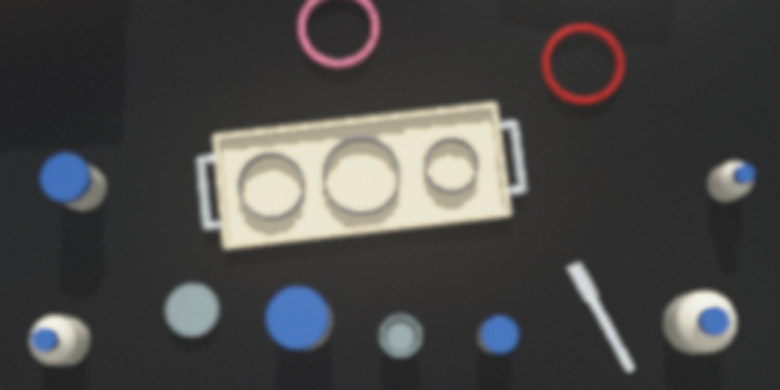

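The crop confirms it. Wide lids are at crop (66,177) medium, (298,318) large and (499,334) small, and the small caps are the bottles. The grey rings in the tray are medium (271,186), large (361,175) and small (451,167). Next I get the tray pose from its outline in both views.

```bash
python3 - <<'E'
from h import *
for n,uv,rings in(("top",(268,208),((234.2,211.7),(268.8,207.3),(303.7,204.2))),("scene",(293,250),((252,259),(293,250),(333,240)))):
    d=cams.get_image(n);h=cv2.cvtColor(d["color"],cv2.COLOR_RGB2HSV)
    m=(h[...,0]>14)&(h[...,0]<32)&(h[...,1]>14)&(h[...,2]>115)
    m=cv2.morphologyEx(m.astype(np.uint8),cv2.MORPH_OPEN,np.ones((3,3)))
    b=near([x for x in blobs(m) if x[0][4]>800],uv)
    c=max(cv2.findContours(b[2].astype(np.uint8),0,1)[0],key=cv2.contourArea)[:,0]
    w=np.array([cast(d,p,14) for p in c]).astype(np.float32)
    r=cv2.minAreaRect(w);bx=cv2.boxPoints(r);print(n,b[0],r)
    for q in rings: print(cast(d,q,12).round(1))
E
```

```text
top [ 211  179  116   57 5110] ((599.5380859375, 38.37611389160156), (125.91188049316406, 305.8629150390625), 6.557088851928711)
[586.3 132. ]
[598.3  37.6]
[606.8 -57.7]
scene [ 221  220  147   68 3920] ((606.514892578125, 39.17781066894531), (141.1268310546875, 305.9781188964844), 6.473318576812744)
[612.6 -55.2]
[602.7  38.1]
[588.4 133.9]
```

Tray centre is about (600,38), tilted 6.5°. The sockets come out at large (600,38), medium (589,132) and small (611,-56). First I turn the tool to yaw π/2, so it closes along x.

Emit:
move_arm(targets="1 0 0 0 0 0 7; 1 0 0 0 0 0 7; 1 0 0 0 0 0 7; 1 0 0 0 0 0 7; 1 0 0 0 0 0 7")

```text
clock: 0.72
eef_pos: [294.2, 579.6, 231.3]
tool_rot: [-3.141, -0.0, 2.055]
force: [0.0, 0.2, -0.3]
width: 85.5
gripper_force: 0.0
```

Emit:
move_arm(targets="1 0 0 0 0 0 7; 1 0 0 0 0 0 7; 1 0 0 0 0 0 7; 1 0 0 0 0 0 7; 1 0 0 0 0 0 0")

```text
clock: 1.13
eef_pos: [293.9, 579.7, 231.1]
tool_rot: [3.141, 0.0, 1.57]
force: [-0.5, 0.2, 0.9]
width: 85.5
gripper_force: 0.0
```

Emit:
move_arm(targets="1 -2.45 2.94 0 0 0 0; 1 -2.45 2.94 0 0 0 0; 1 -2.45 2.94 0 0 0 0; 1 -2.45 2.94 0 0 0 0; 1 -2.45 2.94 0 0 0 0")

```text
clock: 1.55
eef_pos: [442.5, 456.1, 231.4]
tool_rot: [3.142, -0.0, 1.577]
force: [0.4, 0.9, 0.5]
width: 85.5
gripper_force: 0.0
```

Emit:
move_arm(targets="1 -2.45 2.94 0 0 0 0; 1 -2.45 2.94 0 0 0 0; 1 -2.45 2.94 0 0 0 0; 1 -2.45 2.94 0 0 0 0; 1 -2.45 2.94 0 0 0 0")

```text
clock: 1.97
eef_pos: [589.8, 333.6, 231.4]
tool_rot: [-3.141, -0.0, 1.576]
force: [-0.1, 0.7, 0.8]
width: 85.2
gripper_force: 0.0
```

Emit:
move_arm(targets="1 0 0 0 0 0 0; 1 0 0 0 0 0 0")

```text
clock: 2.13
eef_pos: [591.0, 331.3, 231.2]
tool_rot: [3.141, 0.002, 1.569]
force: [-0.1, 0.5, -0.7]
width: 85.1
gripper_force: 0.0
```

Emit:
move_arm(targets="1 0.35 -0.35 2 0 0 0; 1 0 0 3.5 0 0 0; 1 0 0 3.5 0 0 0; 1 0 0 3.5 0 0 0; 1 0 0 3 0 0 0")

```text
clock: 2.55
eef_pos: [582.8, 340.3, 74.1]
tool_rot: [-3.139, -0.001, 1.577]
force: [-0.3, -0.3, -0.6]
width: 85.1
gripper_force: 0.0
```

Emit:
move_arm(targets="1 0 0 2 0 0 0; 1 0 0 1.6 0 0 0; 1 0 0 0 0 0 0; -1 0 0 0 0 0 0; -1 0 0 0 0 0 0")

```text
clock: 2.97
eef_pos: [585.3, 339.8, 41.5]
tool_rot: [3.14, -0.001, 1.574]
force: [1.2, 0.4, 0.4]
width: 64.1
gripper_force: 0.0
```

Emit:
move_arm(targets="-1 0 0 0 0 0 0; -1 0 0 0 0 0 0; -1 0 0 0 0 0 0; -1 0 0 0 0 0 0; -1 0 0 0 0 0 0")

```text
clock: 3.38
eef_pos: [586.3, 339.5, 42.4]
tool_rot: [3.139, -0.002, 1.573]
force: [0.0, -0.4, 6.3]
width: 46.8
gripper_force: 61.0
```

Emit:
move_arm(targets="-1 0 0 -1.5 0 0 0; -1 0 0 -2.5 0 0 0; -1 0 0 -3 0 0 0; -1 0 0 -2.5 0 0 0; -1 0 0 -1 0 0 0")

```text
clock: 3.8
eef_pos: [587.2, 339.3, 150.4]
tool_rot: [3.136, -0.003, 1.572]
force: [0.7, 0.3, 0.2]
width: 46.8
gripper_force: 61.7
```

Emit:
move_arm(targets="-1 -2.5 0.1 0 0 0 0; -1 -3.5 0.1 0 0 0 0; -1 -3.5 0.1 0 0 0 0; -1 -3.5 0 0 0 0 0; -1 -3.5 0 0 0 0 0")

```text
clock: 4.22
eef_pos: [587.6, 171.9, 145.3]
tool_rot: [-3.141, 0.0, 1.573]
force: [1.4, -1.3, -1.1]
width: 46.2
gripper_force: 61.7
```

Emit:
move_arm(targets="-1 -2.5 0 0 0 0 0; -1 -1.2 0 0 0 0 0; -1 0 0 0 0 0 0; -1 0 0 0 0 0 0; -1 0 0 0 0 0 0")

```text
clock: 4.63
eef_pos: [588.1, 139.6, 145.1]
tool_rot: [-3.141, -0.002, 1.575]
force: [-0.6, 1.2, -1.0]
width: 46.9
gripper_force: 61.7
```

```bash
python3 - <<'E'
from h import *
s=read_state();print(s["eef_pos"],s["tool_rot"],s["width"])
for n in("scene","top"):
    d=cams.get_image(n);cv2.imwrite(f"pics/{n}1.png",cv2.resize((d["color"][110:310,140:420] if n=="scene" else d["color"][120:320,120:400]),None,fx=2.8,fy=2.8,interpolation=2)[:,:,::-1])
E
```

```text
[588.14784296 139.59275242 145.14231384] [-3.14128353e+00 -2.11707470e-03  1.57524633e+00] 46.86344022972341
```

View pics/scene1.png

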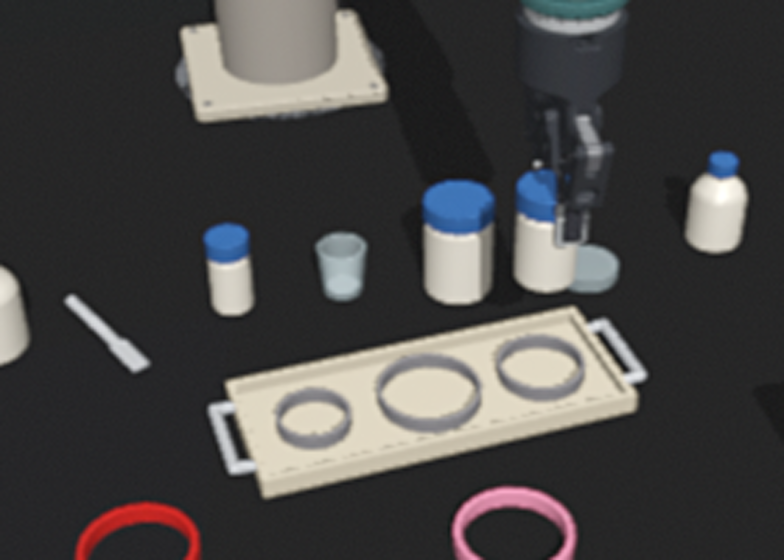

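The jar hangs in the gripper, bottom near crop (545,290). I compute the offset from its body's centre column.

```bash
python3 - <<'E'
from h import *
d=cams.get_image("scene")
print(cast(d,(545.5/2.8+140,278/2.8+110),103))
h=cv2.cvtColor(d["color"],cv2.COLOR_RGB2HSV)
for r in(205,209):print([(c,int(h[r,c,2])) for c in list(range(320,328))+list(range(341,351))])
E
```

```text
[595.69512433 131.47782098]
[(320, 27), (321, 24), (322, 28), (323, 80), (324, 142), (325, 168), (326, 180), (327, 190), (341, 208), (342, 204), (343, 197), (344, 186), (345, 170), (346, 169), (347, 171), (348, 172), (349, 171), (350, 172)]
[(320, 29), (321, 25), (322, 25), (323, 49), (324, 112), (325, 161), (326, 185), (327, 194), (341, 207), (342, 203), (343, 193), (344, 171), (345, 160), (346, 166), (347, 170), (348, 170), (349, 170), (350, 170)]
```

Emit:
move_arm(targets="-1 -0.1 0.1 2 0 0 0; -1 0 0 2 0 0 0; -1 0 0 2 0 0 0; -1 0 0 1 0 0 0; -1 0 0 0 0 0 0")

```text
clock: 5.2
eef_pos: [587.4, 136.3, 72.9]
tool_rot: [-3.137, 0.001, 1.574]
force: [0.2, -0.6, -0.4]
width: 46.8
gripper_force: 61.7
```

```bash
python3 - <<'E'
from h import *
s=read_state();print(s["eef_pos"])
d=cams.get_image("scene");a=d["color"][170:290,200:400]
cv2.imwrite("pics/s2.png",cv2.resize(a,None,fx=4,fy=4,interpolation=2)[:,:,::-1])
E
```

```text
[587.44012883 136.33844437  72.87787332]
```

View pics/s2.png

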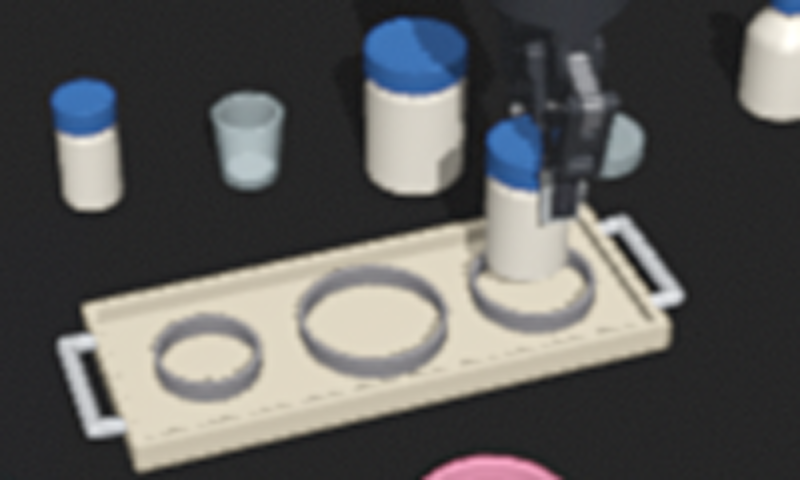

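The medium jar hovers over the medium ring, at crop column 527 against a ring centre of about 532. It is about 2 mm off, so I continue down.

Emit:
move_arm(targets="-1 0.15 0.2 0.8 0 0 0; -1 0 0 0.8 0 0 0; -1 0 0 0.5 0 0 0; -1 0 0 0.3 0 0 0; -1 0 0 0 0 0 0")

```text
clock: 5.67
eef_pos: [590.9, 136.9, 50.7]
tool_rot: [-3.14, 0.0, 1.572]
force: [-0.4, 0.2, -0.8]
width: 46.4
gripper_force: 61.7
```

Emit:
move_arm(targets="-1 0 -0.1 0.15 0 0 0; -1 0 0 0.1 0 0 0; -1 0 0 0.1 0 0 0; -1 0 0 0 0 0 0")

```text
clock: 6.0
eef_pos: [590.4, 137.0, 47.8]
tool_rot: [3.142, -0.0, 1.572]
force: [0.2, 0.9, -0.7]
width: 46.5
gripper_force: 61.7
```

Emit:
move_arm(targets="-1 0 0 0.1 0 0 0; -1 0 0 0 0 0 0")

```text
clock: 6.17
eef_pos: [590.6, 137.0, 47.4]
tool_rot: [3.141, -0.0, 1.572]
force: [-1.3, -0.2, 3.2]
width: 46.7
gripper_force: 62.0
```

Emit:
move_arm(targets="1 0 0 0 0 0 0; 1 0 0 0 0 0 0; 1 0 0 0 0 0 0; 1 0 0 0 0 0 0; 1 0 0 0 0 0 0")

```text
clock: 6.58
eef_pos: [590.4, 137.0, 46.7]
tool_rot: [-3.142, 0.0, 1.572]
force: [-0.1, 0.3, 0.0]
width: 85.6
gripper_force: 0.0
```

Emit:
move_arm(targets="1 0 0 -1.5 0 0 0; 1 0 0 -2.5 0 0 0; 1 0 0 -3 0 0 0; 1 0 0 -2.5 0 0 0; 1 0 0 0 0 0 0")

```text
clock: 7.0
eef_pos: [593.9, 137.4, 146.8]
tool_rot: [3.133, -0.002, 1.572]
force: [0.1, 0.1, 0.1]
width: 85.6
gripper_force: 0.0
```

Emit:
move_arm(targets="1 -0.7 -2.4 0 0 0 0; 1 -0.7 -3 0 0 0 0; 1 -0.8 -3.2 0 0 0 0; 1 -0.8 -3.2 0 0 0 0; 1 -0.7 -2.6 0 0 0 0")

```text
clock: 7.42
eef_pos: [443.4, 99.2, 141.4]
tool_rot: [-3.139, 0.0, 1.572]
force: [-0.7, 0.2, 0.0]
width: 85.2
gripper_force: 0.0
```

Emit:
move_arm(targets="1 0 0 0 0 0 0; 1 0 0 0 0 0 0; 1 0 0 0 0 0 0")

```text
clock: 7.67
eef_pos: [447.6, 100.2, 141.9]
tool_rot: [3.14, -0.0, 1.572]
force: [0.4, -0.0, 0.6]
width: 85.1
gripper_force: 0.0
```

```bash
python3 - <<'E'
from h import *
s=read_state();print(s["eef_pos"])
d=cams.get_image("scene");a=d["color"][150:290,200:400]
cv2.imwrite("pics/s3.png",cv2.resize(a,None,fx=4,fy=4,interpolation=2)[:,:,::-1])
E
```

```text
[447.64454666 100.15233394 141.9244945 ]
```

View pics/s3.png

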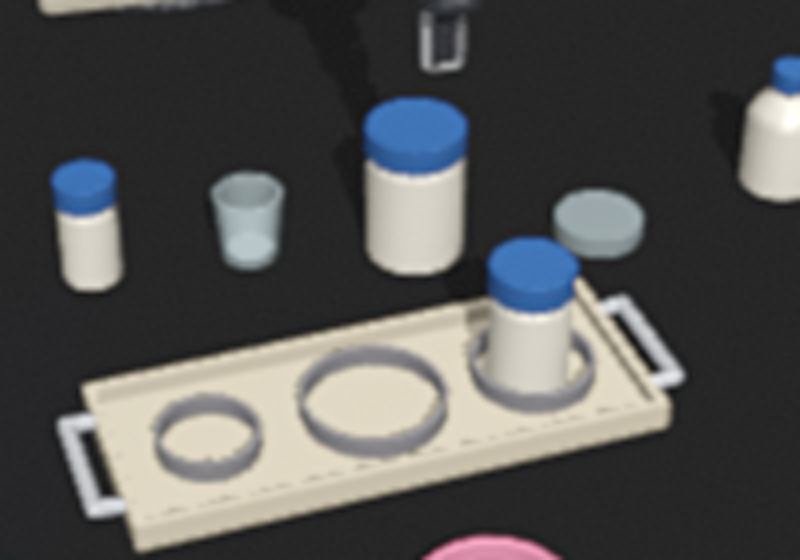

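The medium jar stands centred in its ring at crop (530,330). The large jar is at (415,185), with a finger tip above it at (443,68). I check that the finger and lid line up before descending.

```bash
python3 - <<'E'
from h import *
d=cams.get_image("scene")
for z in(142,150,155):print(cast(d,(443/4+200,68/4+150),z))
t=cams.get_image("top")
for q,c,z in((d,(304,184),80),(d,(222,197),62)):print(cast(q,near(blobs(blue(q["color"])),c)[1],z))
E
```

```text
[477.16085728 107.80590643]
[490.07323876 104.35765189]
[498.14347719 102.2024928 ]
[444.81128577  99.19013029]
[428.82997444 -99.85565168]
```

Emit:
move_arm(targets="1 -0.05 -0.2 2 0 0 0; 1 0 0 2.5 0 0 0; 1 0 0 2.5 0 0 0; 1 0 0 1.5 0 0 0; 1 0 0 0.9 0 0 0")

```text
clock: 8.23
eef_pos: [444.3, 99.3, 45.8]
tool_rot: [-3.14, 0.0, 1.572]
force: [-0.2, 0.6, 0.8]
width: 85.4
gripper_force: 0.0
```

Emit:
move_arm(targets="1 0 0 0 0 0 0; -1 0 0 0 0 0 0; -1 0 0 0 0 0 0; -1 0 0 0 0 0 0; -1 0 0 0 0 0 0")

```text
clock: 8.65
eef_pos: [446.6, 99.6, 49.1]
tool_rot: [3.137, -0.001, 1.572]
force: [1.3, -0.7, 4.7]
width: 59.1
gripper_force: 64.3
```

Emit:
move_arm(targets="-1 0 0 0 0 0 0; -1 0 0 0 0 0 0; -1 0 0 0 0 0 0")

```text
clock: 8.9
eef_pos: [446.6, 99.5, 49.1]
tool_rot: [3.137, -0.001, 1.572]
force: [2.7, -0.6, 7.4]
width: 58.7
gripper_force: 64.3
```

Emit:
move_arm(targets="-1 0 0 -1.5 0 0 0; -1 0 0 -2.5 0 0 0; -1 0 0 -3 0 0 0; -1 0 0 -2.5 0 0 0; -1 0 0 -1 0 0 0")

```text
clock: 9.32
eef_pos: [445.0, 99.6, 155.7]
tool_rot: [3.139, -0.001, 1.572]
force: [1.1, -0.1, -2.1]
width: 59.3
gripper_force: 65.2
```

Emit:
move_arm(targets="-1 -1 2 0 0 0 0; -1 -1.3 3 0 0 0 0; -1 -1.3 3.2 0 0 0 0; -1 -1.3 3.2 0 0 0 0; -1 -0.9 2.6 0 0 0 0")

```text
clock: 9.73
eef_pos: [585.9, 40.1, 153.1]
tool_rot: [3.141, 0.001, 1.571]
force: [1.4, -0.5, -1.7]
width: 59.1
gripper_force: 65.2
```

Emit:
move_arm(targets="-1 -0.35 1.35 0 0 0 0; -1 0 0 0 0 0 0; -1 0 0 0 0 0 0; -1 0 0 0 0 0 0")

```text
clock: 10.07
eef_pos: [596.0, 38.7, 152.3]
tool_rot: [-3.138, -0.001, 1.573]
force: [-0.9, 0.5, -2.2]
width: 59.0
gripper_force: 65.4
```

Emit:
move_arm(targets="-1 0 0.5 1.5 0 0 0; -1 0 0 2 0 0 0; -1 0 0 2 0 0 0; -1 0 0 1.5 0 0 0; -1 0 0 0 0 0 0")

```text
clock: 10.48
eef_pos: [598.9, 39.1, 79.9]
tool_rot: [-3.134, -0.0, 1.573]
force: [-0.8, 0.3, -2.8]
width: 58.9
gripper_force: 65.4
```

```bash
python3 - <<'E'
from h import *
s=read_state();print(s["eef_pos"])
d=cams.get_image("scene");a=d["color"][150:290,200:400]
cv2.imwrite("pics/s4.png",cv2.resize(a,None,fx=4,fy=4,interpolation=2)[:,:,::-1])
E
```

```text
[598.88285539  39.10206674  79.90674565]
```

View pics/s4.png

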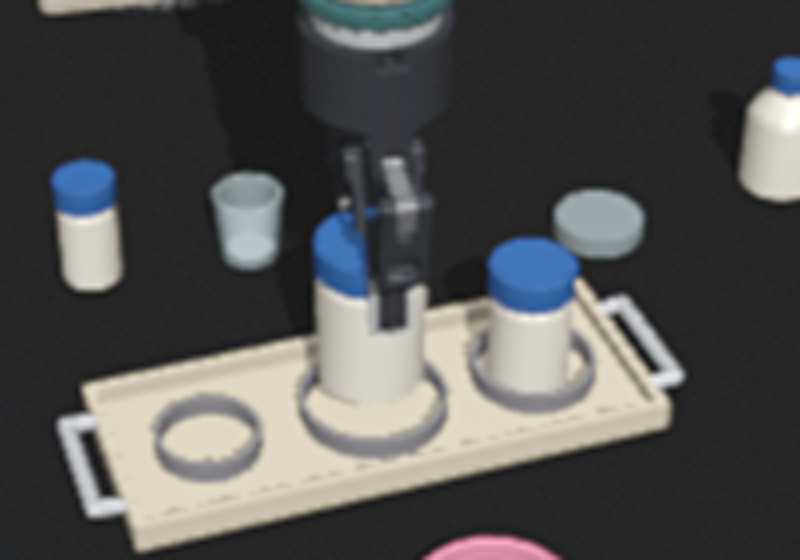

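The large jar is at crop column 371 and its ring centre at 372, so it is aligned. I lower it.

Emit:
move_arm(targets="-1 0 0 0.8 0 0 0; -1 0 0 0.8 0 0 0; -1 0 0 0.5 0 0 0; -1 0 0 0.2 0 0 0; -1 0 0 0 0 0 0")

```text
clock: 10.95
eef_pos: [602.6, 38.1, 59.4]
tool_rot: [-3.141, -0.0, 1.572]
force: [-0.0, -0.2, -2.7]
width: 58.8
gripper_force: 65.4
```

Emit:
move_arm(targets="-1 0 0 0.1 0 0 0; -1 0 0 0 0 0 0")

```text
clock: 11.12
eef_pos: [603.2, 38.0, 59.0]
tool_rot: [3.141, -0.0, 1.572]
force: [0.4, -0.1, -1.5]
width: 58.8
gripper_force: 65.4
```

Emit:
move_arm(targets="-1 0 -0.1 0.1 0 0 0; -1 0 -0.1 0.1 0 0 0; -1 0 0 0.1 0 0 0; -1 0 0 0 0 0 0")

```text
clock: 11.45
eef_pos: [600.8, 38.1, 55.6]
tool_rot: [-3.141, -0.0, 1.572]
force: [0.5, 0.5, -2.6]
width: 58.9
gripper_force: 65.4
```

Emit:
move_arm(targets="-1 0 0 0.1 0 0 0; -1 0 0 0 0 0 0")

```text
clock: 11.62
eef_pos: [601.0, 38.1, 54.7]
tool_rot: [-3.141, -0.0, 1.572]
force: [-0.1, 1.3, -1.9]
width: 58.9
gripper_force: 65.4
```

Emit:
move_arm(targets="-1 0 0 0.1 0 0 0; -1 0 0 0 0 0 0")

```text
clock: 11.78
eef_pos: [601.2, 38.0, 54.1]
tool_rot: [3.141, -0.0, 1.572]
force: [-0.5, 0.4, 1.4]
width: 59.1
gripper_force: 65.5
```

Emit:
move_arm(targets="1 0 0 0 0 0 0; 1 0 0 0 0 0 0; 1 0 0 0 0 0 0; 1 0 0 0 0 0 0; 1 0 0 0 0 0 0")

```text
clock: 12.2
eef_pos: [601.1, 38.1, 53.8]
tool_rot: [3.141, -0.0, 1.572]
force: [0.5, 0.7, 0.1]
width: 85.6
gripper_force: 0.0
```

Emit:
move_arm(targets="1 0 0 -1.5 0 0 0; 1 0 0 -2.5 0 0 0; 1 0 0 -3 0 0 0; 1 0 0 -2 0 0 0; 1 0 0 0 0 0 0")

```text
clock: 12.62
eef_pos: [604.1, 37.9, 148.2]
tool_rot: [3.133, -0.001, 1.572]
force: [0.4, 0.5, 0.6]
width: 85.5
gripper_force: 0.0
```

Emit:
move_arm(targets="1 -2.1 -2.5 0 0 0 0; 1 -2.4 -2.9 0 0 0 0; 1 -2.4 -2.9 0 0 0 0; 1 -2.4 -2.9 0 0 0 0; 1 -2.4 -2.9 0 0 0 0")

```text
clock: 13.03
eef_pos: [458.4, -79.9, 143.5]
tool_rot: [-3.141, 0.0, 1.573]
force: [0.3, -0.6, -0.7]
width: 85.6
gripper_force: 0.0
```

Emit:
move_arm(targets="1 -1.6 -2.2 0 0 0 0; 1 -0.6 -0.8 0 0 0 0; 1 0 0 0 0 0 0; 1 0 0 0 0 0 0")

```text
clock: 13.37
eef_pos: [431.1, -101.0, 143.8]
tool_rot: [3.14, -0.0, 1.572]
force: [0.4, -0.7, -0.4]
width: 85.1
gripper_force: 0.0
```

Emit:
move_arm(targets="1 0 0 2 0 0 0; 1 0 0 2.5 0 0 0; 1 0 0 2.5 0 0 0; 1 0 0 2 0 0 0; 1 0 0 1.4 0 0 0")

```text
clock: 13.78
eef_pos: [431.4, -99.5, 37.8]
tool_rot: [-3.14, -0.002, 1.575]
force: [2.0, -0.2, 0.8]
width: 85.3
gripper_force: 0.0
```

Emit:
move_arm(targets="1 0 0 0 0 0 0; -1 0 0 0 0 0 0; -1 0 0 0 0 0 0; -1 0 0 0 0 0 0; -1 0 0 0 0 0 0")

```text
clock: 14.2
eef_pos: [431.4, -101.2, 40.7]
tool_rot: [3.139, 0.0, 1.573]
force: [-0.3, 0.1, -0.1]
width: 38.9
gripper_force: 0.4
```

Emit:
move_arm(targets="-1 0 0 0 0 0 0; -1 0 0 0 0 0 0; -1 0 0 0 0 0 0; -1 0 0 0 0 0 0")

```text
clock: 14.53
eef_pos: [431.4, -101.3, 40.9]
tool_rot: [3.139, 0.0, 1.572]
force: [0.5, 0.4, 5.6]
width: 34.8
gripper_force: 58.9
```

Emit:
move_arm(targets="-1 0 0 -1.5 0 0 0; -1 0 0 -2.5 0 0 0; -1 0 0 -3 0 0 0; -1 0 0 -2 0 0 0; -1 0 0 -1 0 0 0")

```text
clock: 14.95
eef_pos: [431.3, -101.7, 142.5]
tool_rot: [3.138, 0.001, 1.572]
force: [0.4, 0.0, -1.6]
width: 34.4
gripper_force: 59.7
```

Emit:
move_arm(targets="-1 0.7 2.2 0 0 0 0; -1 0.8 3.3 0 0 0 0; -1 0.8 3.3 0 0 0 0; -1 0.8 3.3 0 0 0 0; -1 0.8 3.3 0 0 0 0")

```text
clock: 15.37
eef_pos: [585.4, -61.4, 140.4]
tool_rot: [3.141, 0.0, 1.572]
force: [0.2, -0.8, -1.0]
width: 34.7
gripper_force: 59.8
```

Emit:
move_arm(targets="-1 0.5 1.9 0 0 0 0; -1 0.1 0.65 0 0 0 0; -1 0 0 0 0 0 0; -1 0 0 0 0 0 0; -1 0 0 0 0 0 0")

```text
clock: 15.78
eef_pos: [607.7, -56.9, 139.8]
tool_rot: [-3.139, 0.0, 1.57]
force: [-0.0, 0.2, -1.2]
width: 34.3
gripper_force: 59.8
```

Emit:
move_arm(targets="-1 0 0.3 1.5 0 0 0; -1 0 0 2 0 0 0; -1 0 0 2 0 0 0; -1 0 0 1.5 0 0 0; -1 0 0 0 0 0 0")

```text
clock: 16.2
eef_pos: [609.2, -55.9, 66.0]
tool_rot: [-3.134, -0.001, 1.571]
force: [-1.1, 0.8, -1.8]
width: 34.7
gripper_force: 59.8
```

```bash
python3 - <<'E'
from h import *
s=read_state();print(s["eef_pos"])
d=cams.get_image("scene");a=d["color"][150:290,200:400]
cv2.imwrite("pics/s5.png",cv2.resize(a,None,fx=4,fy=4,interpolation=2)[:,:,::-1])
E
```

```text
[609.19576159 -55.85364854  66.04915894]
```

View pics/s5.png

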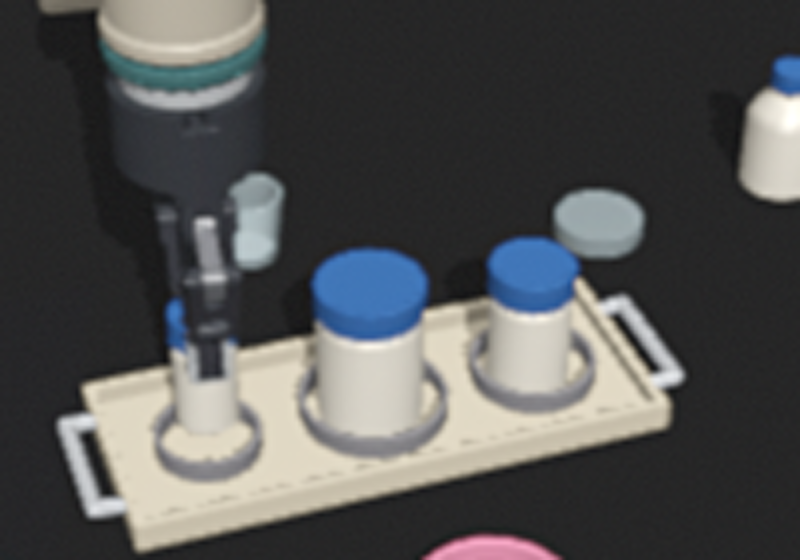

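The large jar is seated in the middle ring. The small jar hovers at column 206, with its ring centre at 209. I lower it, expecting contact near TCP z = 46.

Emit:
move_arm(targets="-1 0.05 0 0.7 0 0 0; -1 0 0 0.6 0 0 0; -1 0 0 0.3 0 0 0; -1 0 0 0.1 0 0 0; -1 0 0 0 0 0 0")

```text
clock: 16.67
eef_pos: [612.7, -55.4, 52.9]
tool_rot: [-3.142, -0.0, 1.572]
force: [0.3, -0.1, -0.2]
width: 34.7
gripper_force: 59.8
```

Emit:
move_arm(targets="-1 0 0 0.1 0 0 0; -1 0 0 0 0 0 0; -1 0 0 0 0 0 0")

```text
clock: 16.92
eef_pos: [612.9, -55.4, 52.1]
tool_rot: [3.141, -0.0, 1.572]
force: [0.3, 0.7, -0.4]
width: 34.4
gripper_force: 59.8
```

Emit:
move_arm(targets="-1 0 -0.1 0.2 0 0 0; -1 0 -0.1 0.15 0 0 0; -1 0 0 0.1 0 0 0; -1 0 0 0 0 0 0")

```text
clock: 17.25
eef_pos: [610.3, -55.4, 47.0]
tool_rot: [-3.141, -0.0, 1.572]
force: [0.7, -0.5, -1.3]
width: 34.3
gripper_force: 59.8
```

Emit:
move_arm(targets="-1 0 0 0.1 0 0 0; -1 0 0 0 0 0 0")

```text
clock: 17.42
eef_pos: [610.6, -55.4, 46.2]
tool_rot: [-3.141, -0.0, 1.572]
force: [1.3, -0.7, -0.7]
width: 34.7
gripper_force: 59.8
```

Emit:
move_arm(targets="-1 0 0 0.1 0 0 0; -1 0 0 0 0 0 0")

```text
clock: 17.58
eef_pos: [610.8, -55.5, 45.9]
tool_rot: [3.142, -0.0, 1.572]
force: [-0.9, 0.2, 3.2]
width: 34.4
gripper_force: 60.2
```

Emit:
move_arm(targets="1 0 0 0 0 0 0; 1 0 0 0 0 0 0; 1 0 0 0 0 0 0; 1 0 0 0 0 0 0; 1 0 0 0 0 0 0")

```text
clock: 18.0
eef_pos: [610.7, -55.5, 45.2]
tool_rot: [-3.141, -0.0, 1.572]
force: [-0.1, -0.6, -0.6]
width: 85.7
gripper_force: 0.0
```

Emit:
move_arm(targets="1 0 0 -1.5 0 0 0; 1 0 0 -2.5 0 0 0; 1 0 0 -3 0 0 0; 1 0 0 -3 0 0 0; 1 0 0 -1 0 0 0")

```text
clock: 18.42
eef_pos: [613.0, -56.2, 159.5]
tool_rot: [3.135, 0.001, 1.572]
force: [1.1, -1.0, 1.0]
width: 85.5
gripper_force: 0.0
```

Emit:
move_arm(targets="1 0 -3 0 0 0 0; 1 0 -3 0 0 0 0; 1 0 -3 0 0 0 0; 1 0 -2 0 0 0 0; 1 0 0 0 0 0 0")

```text
clock: 18.83
eef_pos: [495.1, -55.4, 155.0]
tool_rot: [-3.135, -0.002, 1.571]
force: [-0.8, 0.4, 0.5]
width: 85.0
gripper_force: 0.0
```

```bash
python3 - <<'E'
from h import *
d=cams.get_image("scene");t=cams.get_image("top")
for n,us,z in(("small",(251,236),67),("med",(333,218),75),("large",(292,223),85),("b_s",(110,252),70),("b_l",(130,204),83),("b_m",(398,169),76)):
    print(n,cast(d,near(blobs(blue(d["color"])),us)[1],z).round(1))
a=d["color"][140:300,90:430]
cv2.imwrite("pics/s6.png",cv2.resize(a,None,fx=2.3,fy=2.3,interpolation=2)[:,:,::-1])
E
```

```text
small [608.6 -54.7]
med [588.2 129.8]
large [598.2  36.6]
b_s [ 590.9 -345.9]
b_l [ 439.2 -306.8]
b_m [424.8 346.9]
```

View pics/s6.png

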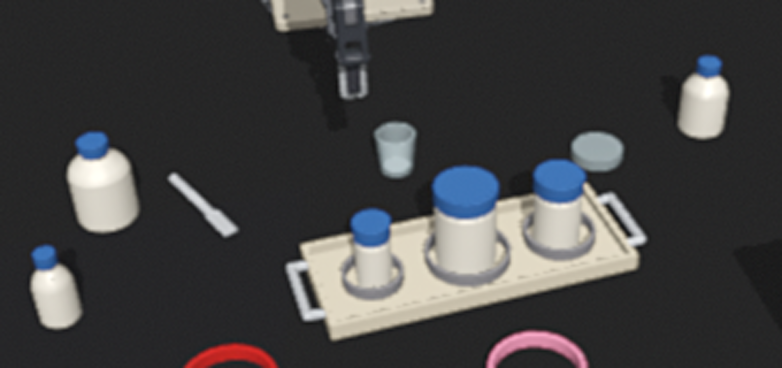

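All three jars stand upright in their own rings, at crop (372,250), (466,225) and (558,207). The bottles haven't moved and the gripper is clear.

```bash
python3 -c "
from cell import order
print(order.finish_job())"
```

```text
the job is handed in; nothing more can be done
None
```

I placed the small, medium and large jars upright in the sockets of their own sizes, each within about 3 mm of centre by camera. The three bottles were untouched, and I handed the job in at about 19 s of the 77 s allowed; the hand-in returned no verdict.

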